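# Shut the drying cabinet and set its air valve

### The job

First push the open blue door of the white drying cabinet shut until it clicks home on its catch. Then turn the red air valve wheel clockwise (seen from above) fully to its stop, and back it off exactly two full turns. Finish still gripping the wheel's black crank handle at that setting, with the door still shut, and leave the lamp parts and other loose things on the table undisturbed.

Things in the scene. Friction and masses are not known exactly. Their poses are not given: they have to be found in the camera images.
- door (a joint): opening angle of the blue cabinet door, rad: 0 = shut and seated, grows as it opens outward (at most 1.7). Vertical hinge, stays where it is left. A sprung roller catch resists over the last 0.1 rad (it gives way at about 9 N pressed at door_push) and then holds the door seated; short of it the door stands about 0.06 rad ajar.
- door_hinge (a point): point on the door's vertical hinge line, in the plane of the door's outer face, 205 mm above the table. The door panel is 250 mm wide from here, 15 mm thick, spans 20 to 235 mm above the table (cabinet top at 240 mm). The hinge is at the door's left edge as seen facing the cabinet front. The point turns with the door: its -y axis runs along the panel to the free edge, its -x axis is the outward normal of the outer face (outside, where one pushes).
- door_push (a point): point on the flat outer face of the door, 170 mm from the hinge line, 205 mm above the table: a good place to push with the fingertips, on the outside, square to the face; the cabinet roof, 240 mm above the table, begins 17 mm behind the shut outer face, so keep the gripper body above it. A steel pull handle stands 30 mm off the face, 220 mm from the hinge line and only 45 to 115 mm above the table. Seen from above, the door shuts counter-clockwise about the hinge.
- wheel (a joint): valve opening angle, rad: 0 = closed against its stop; grows counter-clockwise seen from above (opening), one turn = 6.283. It can be open up to 25. Stays where it is left; turning takes about 3 N at the crank handle; at the stop the wheel goes rigid.
- wheel_hub (a point): point on the valve wheel's vertical axis at the mid-height of the crank handle, 134 mm above the table. The red wheel (112 mm across, three spokes) lies level below it, its rim's top 103 mm above the table; it does not rise or sink as it turns. Its valve stands on a 140 x 110 mm plate fixed to the table.
- spinner: black upright crank handle on the wheel rim, 24 mm in diameter, 56 mm tall (106 to 162 mm above the table), origin at its centre, 50 mm from the wheel's axis. It revolves freely on its own pin, so a gripper pointing down can hold it and go round in a circle without turning.
- sconce: bystander, loose, to be left alone: wall lamp lying on its round bronze base: disc 120 mm across with a rope-wrapped arm 170 mm long on top, 80 mm tall, origin under the disc's centre
- glass_shade: bystander, loose, to be left alone: white opal glass lamp shade standing mouth up, 112 mm across, 110 mm tall, origin under its centre
- lampshade: bystander, loose, to be left alone: cream cone lampshade, 140 mm across, 122 mm tall, origin under its centre
- backplate: bystander, loose, to be left alone: brass rectangular lamp back plate 70 x 130 x 22 mm with studs up to 42 mm, origin under its centre
- screwdriver: bystander, loose, to be left alone: screwdriver 190 mm long lying along its x axis, about 30 mm tall
- parts_tray: bystander, loose, to be left alone: small green open tray 80 x 110 x 30 mm with blue wire connectors, origin under its centre
- jar: bystander, loose, to be left alone: amber glass jar, 56 mm across, 85 mm tall, origin under its centre
Mind the look-alikes: they are no part of the job. Leave any orange look-alike of the part that bears wheel alone.

How it is judged (in metres and radians):
On the way, in this order (a step that is already met when the one before it is completed fails the run):
1. the cabinet door is shut and seated on its catch (value of joint door below 0.02 rad), for 0.2 s.
2. with the door shut, the valve is closed against its stop (value of joint door below 0.02 rad and value of joint wheel below 0.06 rad), for 0.2 s.
At the end, for the whole second after the job is handed in: The door is seated (within 0.02 rad of shut), the valve stands still two turns (12.57 rad, within 0.3 rad) open from its stop, and the fingers still grip the crank handle (over 3 N, grasp point within 35 mm of its centre) (value of joint door below 0.02 rad and value of joint wheel between 12.266 and 12.866 rad and velocity of joint wheel between -0.1 and 0.1 rad/s and contact force between the fingers and spinner above 3 N and distance between the grasp point and spinner below 0.035 m); the arm keeps its last pose, push and grip.
It fails at once if a loose bystander (lamp part, screwdriver, tray or jar) is disturbed: moved over 30 mm (distance of any of sconce, glass_shade, lampshade, backplate, screwdriver, parts_tray, jar from where it was at the start of the episode above 0.03 m).
It also fails if it takes over 67 s, if anything falls off the work surface, if the arm or the gripper's body presses on something with over 40 N, if the wrist force passes 120 N, or if a joint passes its speed limit or range.

### The arm

A 6-joint arm with a two-finger parallel gripper is mounted at the origin on the work surface. World frame = base frame: x ahead of the robot, y to its left, z up, the work surface at z = 0. Lengths are in m, angles in degrees, forces in N, time in s.
With the tool pointing down it reaches from about 0.375 to 0.925 m from the base axis. Payload 5.7 kg.
Tool frame: the origin (TCP) lies on the centre line of the jaws, within the pads' length; the fingertips stand 25 mm ahead of it and the grasp point (between the pads) lies 6 mm ahead of it; z points along the fingers, y is the direction in which the jaws open and shut (so a half turn about z gives the same grasp; the last joint's range is limited). The gripper opens to 85 mm and grips with 20 to 120 N. Pads are 22 mm wide; open, the fingers measure 114 mm over their backs; the gripper's body (76 mm by 85 mm) begins 54 mm behind the grasp point. The pads swing forward as they close: fully open they stand 13 mm farther back than shut.
Start: joints at [-74.605, 20.558, 86.54, -0, 72.909, -6.595], TCP at [0.225, -0.556, 0.235] pointing down, gripper open.
Joint ranges: [-170.27, 170.27], [-57.76, 135], [12.27, 136.19], [-55.21, 235.2], [11.17, 155.16], [-170.74, 170.74]. Speed limits (degrees/s): [136.94, 136.94, 180, 180, 180, 180].

### API

Orientations are given as a 3x3 rotation matrix whose columns are the frame's x, y, z axes.
In Python, from plant import env gives the robot as it stands.
- The arm moves only by the tool arm_command, never from a script. Its argument "motion" is a list of rows, each an object of numbers: "x", "y", "z": the shift along the tool's x, y, z in mm; "roll": the turn about the tool's z in degrees; "hand": the opening, from 0 (shut) to 1 (fully open). A call has 1 to 8 rows; each row shifts and turns the commanded pose from where the row before left it, along the tool's axes as they then stand; what a row does not reach is not made up. A row lasts 1/12 s, in which the tool goes at most 41.7 mm and 7.16 degrees, less where a joint would pass 70% of its speed; a pose out of reach is approached as far as the arm can. A call is refused whole if a number of a shift passes 41.7 or a number of a turn 7.16, either way. A call with a gripper value outside its range is refused whole. The fingers move at their own pace and stop on an object; "squeeze" is the grip in N (left out, the last holds). Time passes only in rows, so rows that do not move let the fingers close. It gives the time, the measured TCP pose, the force and the opening at its end, in the units of the state.
- env.observe(): the state, without advancing time (a new reading comes with each control period).
- env.get_image(name): name is "scene" or "top" or "wrist"; returns (picture, depth): 400x640x3 uint8, red, green, blue; 400x640 float32, m along the optical axis (not along the pixel's ray), 0 where there is no reading.
- env.camera_info(name): a dict with "camera_matrix" (3x3 intrinsics, pixels), "distortion" ([k1, k2, p1, p2, k3] as OpenCV has them; the pictures are not rectified), "cam_to_world" (4x4, takes a point from camera to world coordinates). Camera axes: x right, y down, z forward; pixel columns grow to the right and rows downward; lengths in m; the calibration is good to about 2 mm. A picture is of the moment at which its call begins: read the wrist's pose just before it. camera_info takes no time and is no camera call; for the wrist camera it gives the pose at the moment of the call.
- env.sign_off(): hands the job in, once; it reports no verdict.
Trained networks look in the newest picture that a camera, given by its name, has taken for a name from the list of things; names that differ only in an ending like _2 or _b are one class to them, and where a whole thing is asked for, a point or a joint stands for the part that bears it (a point fixed in the world has none). Each returns a list of dicts, best first, with "confidence" (0 to 1); they miss things now and then, are a little off and sometimes report something else, mostly with a low value. They report only what shows in the picture. A call takes as long as a camera call. They do not tell look-alikes from the thing itself.
- env.trace(camera, thing): "pixels" (400x640 bool, what is visible of it) and "bbox" ([centre column, centre row, width, height] in pixels, round what is visible of it).
The state is a dict: "t": time; "joint_positions": joint angles; "dq": joint speeds; "joint_torque": joint torques, N m; "position": TCP position; "tcp_rot": TCP orientation; "wrist_force": force on the tool from outside, world axes, zero at the start; "ft_torque": the same for the moment, N m; "width": opening from 0.0 (shut) to 1.0 (fully open).
Only numpy, scipy, OpenCV 4.12 (cv2) and the standard library are available. Lean on these libraries where they do the work, as an engineer would, in place of code of your own. Each camera call takes 0.05 s, during which the arm holds its last target. There are 200 camera calls.

## Working session

There is one attempt and no reset: what is moved stays moved. The work goes in short steps, Python scripts to look and compute and a tool call to move; the robot and the scene stay as the last step left them, time stands still between calls to the robot, and variables do not carry over. Pictures are saved under pics/ and viewed, about 8 in all and at most 12, crops included, and the job is handed in when it is done.

Besides the shell and the picture viewer there is one more tool, called as name(argument=value, ...), one argument or row to a line, values as JSON. arm_command: Moves the arm, as the interface text tells. Its arguments: {"type":"object","properties":{"motion":{"type":"array","items":{"type":"object","properties":{"x":{"type":"number"},"y":{"type":"number"},"z":{"type":"number"},"roll":{"type":"number"},"hand":{"type":"number"}}}},"squeeze":{"type":"number"}},"required":["motion"]}

```bash
mkdir -p pics; ls; python3 - <<'E'
from plant import env
import cv2,numpy as np
ims=[]
for c in ["scene","top"]:
    im,d=env.get_image(c); np.save(f'/tmp/{c}_d.npy',d)
    cv2.imwrite(f'pics/{c}0.png',im[:,:,::-1])
    info=env.camera_info(c)
    M=np.array(info["cam_to_world"]);K=np.array(info["camera_matrix"]);D=np.array(info["distortion"])
    for th in ["door","wheel","spinner"]:
        for r in env.trace(c,th)[:3]:
            m=r["pixels"]&(d>0); v,u=np.nonzero(m)
            if len(u)<5: continue
            n=cv2.undistortPoints(np.stack([u,v],1).astype(float)[:,None],K,D)[:,0]
            z=d[v,u]; P=np.c_[n*z[:,None],z]@M[:3,:3].T+M[:3,3]
            print(c,th,round(r["confidence"],2),np.round(r["bbox"]),len(u),"med",np.median(P,0).round(3),"p2",np.percentile(P,2,axis=0).round(3),"p98",np.percentile(P,98,axis=0).round(3))
    ims.append(im)
s=env.observe();print(s["t"],s["position"],s["tcp_rot"])
E
```

```text
pics
scene door 0.95 [431. 204.  57.  88.] 2424 med [0.571 0.201 0.144] p2 [0.465 0.131 0.029] p98 [0.642 0.296 0.235]
scene wheel 0.95 [300. 205.  34.  35.] 450 med [ 0.556 -0.181  0.1  ] p2 [ 0.451 -0.241 -0.001] p98 [ 0.624 -0.143  0.16 ]
scene wheel 0.9 [365. 182.  30.  20.] 398 med [0.389 0.017 0.1  ] p2 [ 0.123 -0.032 -0.003] p98 [0.422 0.068 0.16 ]
scene wheel 0.7 [301. 179.  28.  17.] 293 med [ 0.387 -0.187  0.1  ] p2 [ 0.164 -0.251 -0.003] p98 [ 0.416 -0.153  0.16 ]
scene spinner 0.65 [307. 176.  12.  14.] 93 med [ 0.412 -0.18   0.138] p2 [ 0.401 -0.193  0.11 ] p98 [ 0.417 -0.17   0.162]
scene spinner 0.61 [367. 217.   9.  16.] 111 med [0.641 0.01  0.136] p2 [0.635 0.001 0.111] p98 [0.645 0.021 0.161]
scene spinner 0.43 [365. 179.   6.  16.] 105 med [0.419 0.02  0.139] p2 [0.408 0.009 0.111] p98 [0.425 0.032 0.162]
top door 0.9 [196. 204.  85.  80.] 2789 med [0.537 0.213 0.172] p2 [0.447 0.13  0.028] p98 [0.628 0.295 0.237]
top wheel 0.75 [353. 276.  44.  45.] 874 med [ 0.354 -0.2    0.1  ] p2 [ 0.304 -0.258  0.001] p98 [ 0.408 -0.151  0.162]
top wheel 0.68 [275. 273.  40.  46.] 768 med [0.357 0.018 0.102] p2 [ 0.307 -0.031  0.005] p98 [0.414 0.072 0.163]
top wheel 0.66 [353. 196.  40.  41.] 629 med [ 0.565 -0.186  0.102] p2 [ 0.512 -0.244  0.043] p98 [ 0.619 -0.144  0.164]
top spinner 0.63 [347. 214.   9.   9.] 65 med [ 0.518 -0.178  0.161] p2 [ 0.51  -0.189  0.129] p98 [ 0.528 -0.168  0.167]
top spinner 0.61 [351. 261.   5.   4.] 46 med [ 0.4   -0.18   0.161] p2 [ 0.392 -0.19   0.157] p98 [ 0.408 -0.172  0.167]
top spinner 0.46 [277. 173.   4.  11.] 65 med [0.624 0.008 0.16 ] p2 [ 0.618 -0.001  0.122] p98 [0.635 0.018 0.167]
0.4 [ 0.22463362 -0.55624893  0.23523039] [[ 9.27248573e-01  3.74446354e-01 -1.11538389e-04]
 [ 3.74446370e-01 -9.27248507e-01  3.49572516e-04]
 [ 2.74723492e-05 -3.65905761e-04 -9.99999933e-01]]
```

```bash
python3 - <<'E'
import cv2
a=cv2.imread('pics/top0.png')[100:340,120:440];b=cv2.imread('pics/scene0.png')[130:310,240:540]
cv2.imwrite('pics/topc.png',cv2.resize(a,(800,600),interpolation=cv2.INTER_CUBIC))
cv2.imwrite('pics/scenec.png',cv2.resize(b,(800,480),interpolation=cv2.INTER_CUBIC))
E
```

```text
(no output)
```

View pics/topc.png

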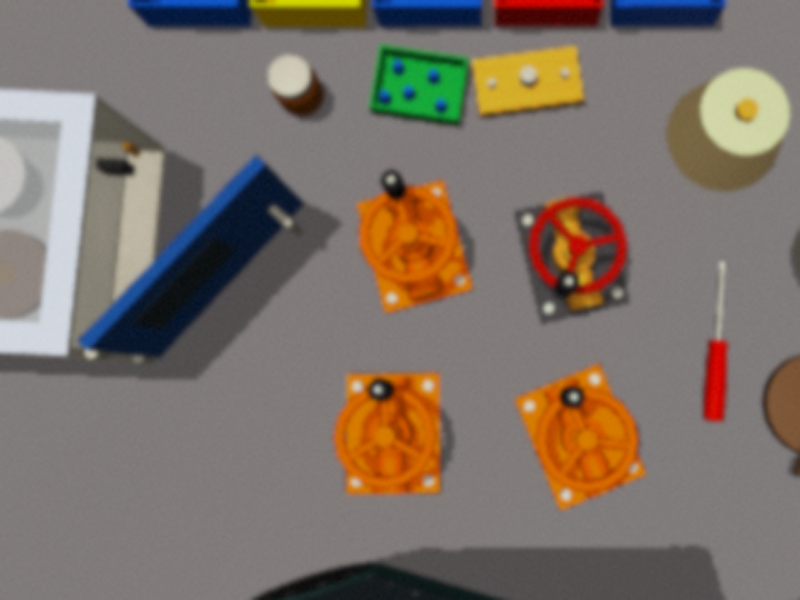

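View pics/scenec.png

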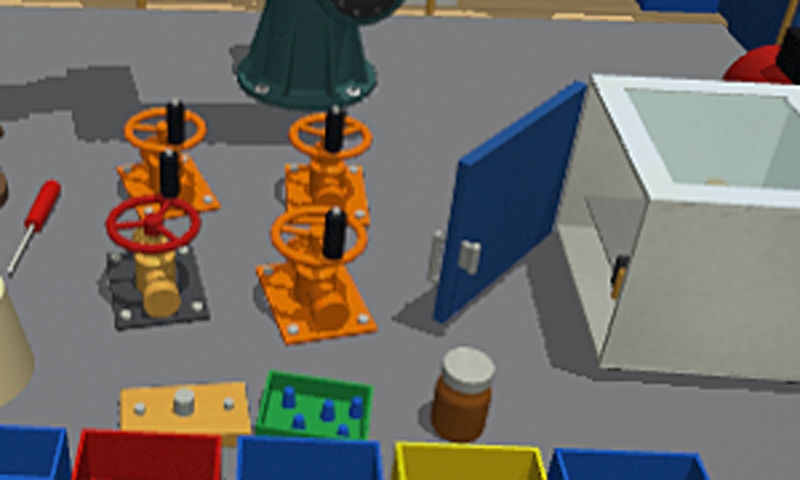

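```bash
cat > h.py <<'E'
from plant import env
import cv2,numpy as np
def cloud(c):
    im,d=env.get_image(c); i=env.camera_info(c)
    M=np.array(i["cam_to_world"]);K=np.array(i["camera_matrix"]);D=np.array(i["distortion"])
    v,u=np.indices(d.shape); n=cv2.undistortPoints(np.stack([u.ravel(),v.ravel()],1).astype(float)[:,None],K,D)[:,0]
    z=d.ravel(); P=np.c_[n*z[:,None],z]@M[:3,:3].T+M[:3,3]
    return im,d,P.reshape(400,640,3),cv2.cvtColor(im,cv2.COLOR_RGB2HSV)
def circ(p):
    A=np.c_[2*p,np.ones(len(p))]; s=np.linalg.lstsq(A,(p**2).sum(1),rcond=None)[0]
    return s[:2],np.sqrt(s[2]+s[:2]@s[:2])
def wheel(c,near=(0.566,-0.19)):
    im,d,P,H=cloud(c)
    r=(np.hypot(P[...,0]-near[0],P[...,1]-near[1])<0.09)
    red=r&((H[...,0]<4)|(H[...,0]>174))&(H[...,1]>150)&(abs(P[...,2]-.098)<.012)&(d>0)
    p=P[red][:,:2]; ce,R=circ(p)
    for _ in range(5):
        q=p[abs(np.hypot(*(p-ce).T)-.050)<.012]; 
        if len(q)>20: ce,R=circ(q)
    blk=r&(H[...,2]<90)&(P[...,2]>.11)&(P[...,2]<.168)&(d>0)
    b=P[blk]
    return ce,R,len(p),len(q),b
E
python3 - <<'E'
from h import *
for c in ["top","scene"]:
    ce,R,n,m,b=wheel(c); print(c,"hub",ce.round(4),"R",R.round(4),n,m,"blk",len(b),b.min(0).round(3),b.max(0).round(3))
    t=b[b[:,2]>.155]; print(" toppts",len(t),t.mean(0).round(4) if len(t) else 0)
    im,d,P,H=cloud(c)
    s=(H[...,0]>105)&(H[...,0]<125)&(H[...,1]>120)&(P[...,2]>.03)&(P[...,2]<.225)&(P[...,0]<.66)&(P[...,0]>.4)&(P[...,1]>.1)&(P[...,1]<.33)&(d>0)
    p=P[s]
    x,y=p[:,0],p[:,1]
    for k in range(6):
        l=cv2.fitLine(p[:,:2].astype(np.float32),cv2.DIST_HUBER,0,.005,.005).ravel()
        e=(p[:,:2]-l[2:])@np.array([-l[1],l[0]]); p=p[abs(e)<.006+.02/(k+1)]
    a=(p[:,:2]-l[2:])@l[:2]
    print(c,"door dir",l[:2],"ends",l[2:]+np.percentile(a,.5)*l[:2],l[2:]+np.percentile(a,99.5)*l[:2],np.ptp(a),"ang",np.degrees(np.arctan2(l[1],l[0])),len(p))
    # cabinet roof
    w=(abs(P[...,2]-.24)<.006)&(d>0)&(P[...,1]>.1)&(H[...,1]<60); q=P[w][:,:2]
    if len(q)>50: print("roof",cv2.minAreaRect(q.astype(np.float32)),np.round(cv2.boxPoints(cv2.minAreaRect(q.astype(np.float32))),3).tolist())
    tp=(H[...,0]>100)&(H[...,0]<130)&(abs(P[...,2]-.235)<.004)&(d>0)&(P[...,0]<.7)&(P[...,0]>.4)&(P[...,1]>.1)&(P[...,1]<.35); q=P[tp][:,:2]
    if len(q)>20: print("dtop",len(q),cv2.minAreaRect(q.astype(np.float32)),np.round(cv2.boxPoints(cv2.minAreaRect(q.astype(np.float32))),3).tolist())
E
```

```text
top hub [ 0.5686 -0.1933] R 0.0492 421 369 blk 61 [ 0.51  -0.186  0.112] [ 0.531 -0.167  0.167]
 toppts 46 [ 0.5198 -0.1772  0.1611]
top door dir [ 0.7393534  -0.67331755] ends [0.44977525 0.2917702 ] [0.62682548 0.13053334] 0.24337645338541442 ang -42.32363 1356
roof ((0.4494238495826721, 0.37057310342788696), (0.6149042248725891, 0.32379207015037537), 22.57124137878418) [[0.10300000011920929, 0.4020000100135803], [0.2280000001192093, 0.10300000011920929], [0.7950000166893005, 0.33899998664855957], [0.6710000038146973, 0.6380000114440918]]
dtop 1039 ((0.5714856386184692, 0.239858478307724), (0.22013048827648163, 0.2567403018474579), 89.97225189208984) [[0.4429999887943268, 0.12999999523162842], [0.699999988079071, 0.12999999523162842], [0.699999988079071, 0.3499999940395355], [0.4429999887943268, 0.3499999940395355]]
scene hub [ 0.574  -0.1935] R 0.0491 326 237 blk 121 [ 0.514 -0.189  0.11 ] [ 0.537 -0.166  0.162]
 toppts 28 [ 0.5277 -0.1779  0.1593]
scene door dir [ 0.74844027 -0.6632022 ] ends [0.46041263 0.30051792] [0.64333784 0.13842561] 0.2497243751650462 ang -41.544548 1919
roof ((-0.5605164170265198, 0.8746863603591919), (1.0310359001159668, 2.750688314437866), 73.31535339355469) [[-2.0260000228881836, 0.7760000228881836], [0.609000027179718, -0.014000000432133675], [0.9049999713897705, 0.9739999771118164], [-1.7300000190734863, 1.7630000114440918]]
dtop 252 ((0.5790698528289795, 0.2530173659324646), (0.11747348308563232, 0.24745285511016846), 48.19561004638672) [[0.4480000138282776, 0.2919999957084656], [0.6320000290870667, 0.12700000405311584], [0.7099999785423279, 0.21400000154972076], [0.5260000228881836, 0.3790000081062317]]
```

```bash
python3 - <<'E'
from h import *
im,d,P,H=cloud("top")
w=(abs(P[...,2]-.24)<.008)&(d>0)&(H[...,1]<60)&(H[...,2]>150)&(P[...,1]>.2)&(P[...,0]>.40)&(P[...,0]<.75)
# front edge: min y per x bin
q=P[w]; e=[]
for x in np.arange(.44,.72,.01):
    s=q[abs(q[:,0]-x)<.005]
    if len(s)>3: e.append((x,s[:,1].min()))
e=np.array(e); print(e.round(3).tolist())
l=cv2.fitLine(e.astype(np.float32),cv2.DIST_HUBER,0,.003,.003).ravel(); print(l,np.degrees(np.arctan2(l[1],l[0])))
# plan for push start
u=np.array([np.cos(np.radians(-42)),np.sin(np.radians(-42))]); hg=np.array([.447,.2945]); n=np.array([u[1],-u[0]])
st=hg+.170*u+.040*n; s=env.observe(); dp=np.r_[st,.222]-s["position"]; R=np.array(s["tcp_rot"])
print("start",st,"shift tool mm",(R.T@dp*1000).round(1), "hub-frame far", s["t"])
E
```

```text
[[0.44, 0.311], [0.45, 0.312], [0.46, 0.311], [0.47, 0.309], [0.48, 0.31], [0.49, 0.309], [0.5, 0.308], [0.51, 0.309], [0.52, 0.247], [0.53, 0.238], [0.54, 0.307], [0.55, 0.306], [0.56, 0.307], [0.57, 0.306], [0.58, 0.306], [0.59, 0.304], [0.6, 0.305], [0.61, 0.303], [0.62, 0.303], [0.63, 0.303], [0.64, 0.301], [0.65, 0.302], [0.66, 0.3], [0.67, 0.301], [0.68, 0.301], [0.69, 0.3], [0.7, 0.301], [0.71, 0.352]]
[ 0.9990309  -0.04401489  0.573       0.30546662] -2.5226824
start [0.5465694 0.151022 ] shift tool mm [ 563.4 -535.3   13.4] hub-frame far 0.65
```

arm_command(
  motion=[
    {"x":28,"y":-26.6,"hand":0},
    {"x":28,"y":-26.6,"hand":0},
    {"x":28,"y":-26.6,"hand":0},
    {"x":28,"y":-26.6,"hand":0},
    {"x":28,"y":-26.6,"hand":0},
    {"x":28,"y":-26.6,"hand":0},
    {"x":28,"y":-26.6,"hand":0},
    {"x":28,"y":-26.6,"hand":0},
  ],
)

```text
validation failed for argument at $.mo...
```

arm_command(
  motion=[
    {"x":28,"y":-26.6},
    {"x":28,"y":-26.6},
    {"x":28,"y":-26.6},
    {"x":28,"y":-26.6},
    {"x":28,"y":-26.6},
    {"x":28,"y":-26.6},
    {"x":28,"y":-26.6},
    {"x":28,"y":-26.6},
  ],
)

```text
validation failed for argument at $.mo...
```

arm_command(
  motion=[
    {"x":28,"y":-26.6,"z":4},
    {"x":28,"y":-26.6,"z":4},
    {"x":28,"y":-26.6,"z":4},
    {"roll":-6.5},
    {"roll":-6.5},
    {"roll":-6.5},
    {"roll":-6.5},
    {},
  ],
)

```text
validation failed for argument at $.mo...
```

arm_command(
  motion=[
    {"x":28,"y":-26.6,"z":0,"roll":0,"hand":0},
    {"x":28,"y":-26.6,"z":0,"roll":0,"hand":0},
    {"x":28,"y":-26.6,"z":0,"roll":0,"hand":0},
    {"x":28,"y":-26.6,"z":0,"roll":0,"hand":0},
    {"x":28,"y":-26.6,"z":0,"roll":0,"hand":0},
    {"x":28,"y":-26.6,"z":0,"roll":0,"hand":0},
    {"x":28,"y":-26.6,"z":0,"roll":0,"hand":0},
    {"x":28,"y":-26.6,"z":0,"roll":0,"hand":0},
  ],
)

```text
t: 1.32
position: [0.3531, -0.2735, 0.2356]
tcp_rot: [[0.927, 0.374, 0.001], [0.374, -0.927, -0.0], [0.0, 0.001, -1.0]]
wrist_force: [0.5, 0.1, 0.5]
width: -0.001
```

All keys are needed. Continuing.

arm_command(
  motion=[
    {"x":28,"y":-26.6,"z":0,"roll":0,"hand":0},
    {"x":28,"y":-26.6,"z":0,"roll":0,"hand":0},
    {"x":28,"y":-26.6,"z":0,"roll":0,"hand":0},
    {"x":28,"y":-26.6,"z":0,"roll":0,"hand":0},
    {"x":28,"y":-26.6,"z":0,"roll":0,"hand":0},
    {"x":28,"y":-26.6,"z":0,"roll":0,"hand":0},
    {"x":28,"y":-26.6,"z":0,"roll":0,"hand":0},
    {"x":28,"y":-26.6,"z":0,"roll":0,"hand":0},
  ],
)

```text
t: 1.98
position: [0.4813, 0.008, 0.2357]
tcp_rot: [[0.927, 0.375, 0.001], [0.375, -0.927, -0.0], [0.001, 0.0, -1.0]]
wrist_force: [0.4, -1.0, 0.1]
width: 0.0
```

arm_command(
  motion=[
    {"x":28,"y":-26.6,"z":4,"roll":0,"hand":0},
    {"x":28,"y":-26.6,"z":4,"roll":0,"hand":0},
    {"x":28,"y":-26.6,"z":4,"roll":0,"hand":0},
    {"x":0,"y":0,"z":0,"roll":-6.5,"hand":0},
    {"x":0,"y":0,"z":0,"roll":-6.5,"hand":0},
    {"x":0,"y":0,"z":0,"roll":-6.5,"hand":0},
    {"x":0,"y":0,"z":0,"roll":-6.5,"hand":0},
    {"x":0,"y":0,"z":0,"roll":0,"hand":0},
  ],
)

```text
t: 2.65
position: [0.5287, 0.1118, 0.2234]
tcp_rot: [[0.666, 0.746, -0.0], [0.746, -0.666, 0.0], [0.0, -0.0, -1.0]]
wrist_force: [-1.0, -0.3, 0.4]
width: -0.001
```

arm_command(
  motion=[
    {"x":20,"y":-6,"z":0,"roll":0,"hand":0},
    {"x":20,"y":-6,"z":0,"roll":0,"hand":0},
    {"x":20,"y":0,"z":0,"roll":0,"hand":0},
    {"x":10,"y":0,"z":0,"roll":0,"hand":0},
    {"x":10.4,"y":0.4,"z":0,"roll":-3.5,"hand":0},
    {"x":10.4,"y":0.4,"z":0,"roll":-3.5,"hand":0},
    {"x":10.4,"y":0.4,"z":0,"roll":-3.5,"hand":0},
    {"x":10.4,"y":0.4,"z":0,"roll":-3.5,"hand":0},
  ],
)

```text
t: 3.32
position: [0.5927, 0.2036, 0.2232]
tcp_rot: [[0.47, 0.883, -0.001], [0.883, -0.47, -0.001], [-0.001, -0.001, -1.0]]
wrist_force: [-0.8, 0.3, -0.6]
width: 0.0
```

arm_command(
  motion=[
    {"x":10.4,"y":0.4,"z":0,"roll":-3.5,"hand":0},
    {"x":10.4,"y":0.4,"z":0,"roll":-3.5,"hand":0},
    {"x":10.4,"y":0.4,"z":0,"roll":-3.5,"hand":0},
    {"x":10.4,"y":0.4,"z":0,"roll":-3.5,"hand":0},
    {"x":10.4,"y":0.4,"z":0,"roll":-3.5,"hand":0},
    {"x":0,"y":0,"z":0,"roll":0,"hand":0},
  ],
)

```text
t: 3.82
position: [0.6136, 0.2526, 0.2232]
tcp_rot: [[0.182, 0.983, 0.0], [0.983, -0.182, 0.001], [0.001, 0.0, -1.0]]
wrist_force: [0.0, -0.4, 0.4]
width: 0.002
```

arm_command(
  motion=[
    {"x":7,"y":0.4,"z":0,"roll":-2.5,"hand":0},
    {"x":7,"y":0.4,"z":0,"roll":-2.5,"hand":0},
    {"x":5,"y":0,"z":0,"roll":-2,"hand":0},
    {"x":4,"y":0,"z":0,"roll":-1,"hand":0},
    {"x":0,"y":0,"z":0,"roll":0,"hand":0},
  ],
)

```text
t: 4.23
position: [0.617, 0.2735, 0.2234]
tcp_rot: [[0.047, 0.999, 0.0], [0.999, -0.047, -0.0], [-0.0, 0.0, -1.0]]
wrist_force: [0.9, -0.8, -0.6]
width: -0.001
```

arm_command(
  motion=[
    {"x":2,"y":0,"z":0,"roll":0,"hand":0},
    {"x":2,"y":0,"z":0,"roll":0,"hand":0},
    {"x":0,"y":0,"z":0,"roll":0,"hand":0},
  ],
)

```text
t: 4.48
position: [0.6169, 0.2751, 0.2234]
tcp_rot: [[0.046, 0.999, -0.001], [0.999, -0.046, -0.005], [-0.005, -0.001, -1.0]]
wrist_force: [0.5, -8.0, 1.1]
width: 0.005
```

```bash
python3 - <<'E'
from h import *
im,d,P,H=cloud("top")
cv2.imwrite('pics/t2.png',cv2.resize(im[100:260,120:330],None,fx=3,fy=3,interpolation=cv2.INTER_CUBIC)[:,:,::-1])
s=(H[...,0]>105)&(H[...,0]<125)&(H[...,1]>120)&(P[...,2]>.03)&(P[...,2]<.245)&(P[...,0]<.72)&(P[...,0]>.4)&(P[...,1]>.2)&(P[...,1]<.33)&(d>0)
p=P[s]; l=cv2.fitLine(p[:,:2].astype(np.float32),cv2.DIST_HUBER,0,.005,.005).ravel(); print(len(p),l,np.degrees(np.arctan2(l[1],l[0])),np.percentile(p,[1,99],axis=0))
E
```

```text
1879 [ 0.9988067  -0.04883749  0.56353253  0.2902788 ] -2.7992954 [[0.45059939 0.28329225 0.03290502]
 [0.68868183 0.3055543  0.23754827]]
```

View pics/t2.png

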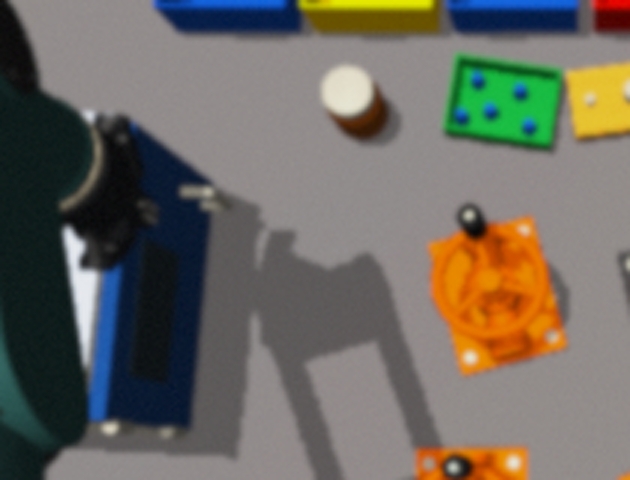

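arm_command(
  motion=[
    {"x":2,"y":0,"z":0,"roll":0,"hand":0},
    {"x":2,"y":0,"z":0,"roll":0,"hand":0},
    {"x":1,"y":0,"z":0,"roll":0,"hand":0},
    {"x":0,"y":0,"z":0,"roll":0,"hand":0},
    {"x":0,"y":0,"z":0,"roll":0,"hand":0},
  ],
)

```text
t: 4.95
position: [0.6169, 0.2753, 0.2235]
tcp_rot: [[0.047, 0.999, -0.002], [0.999, -0.048, -0.013], [-0.013, -0.001, -1.0]]
wrist_force: [-0.5, -22.4, 5.7]
width: -0.003
```

arm_command(
  motion=[
    {"x":-15,"y":0,"z":0,"roll":0,"hand":0},
    {"x":-38,"y":0,"z":0,"roll":0,"hand":0},
    {"x":-38,"y":0,"z":0,"roll":0,"hand":0},
    {"x":-38,"y":-8,"z":-3,"roll":0,"hand":0},
    {"x":-38,"y":-8,"z":-3,"roll":0,"hand":0},
    {"x":-38,"y":-8,"z":-3,"roll":0,"hand":0},
    {"x":-38,"y":-8,"z":-3,"roll":0,"hand":0.5},
    {"x":-38,"y":-8,"z":-3,"roll":0,"hand":1},
  ],
)

```text
t: 5.62
position: [0.5642, 0.0026, 0.2387]
tcp_rot: [[0.046, 0.999, 0.0], [0.999, -0.046, 0.001], [0.001, 0.0, -1.0]]
wrist_force: [1.7, -0.6, 1.2]
width: 0.27
```

arm_command(
  motion=[
    {"x":-38,"y":-8,"z":0,"roll":0,"hand":1},
    {"x":-38,"y":-8,"z":0,"roll":0,"hand":1},
    {"x":-38,"y":-8,"z":0,"roll":0,"hand":1},
    {"x":-38,"y":-8,"z":0,"roll":0,"hand":1},
    {"x":-30,"y":0,"z":0,"roll":0,"hand":1},
    {"x":0,"y":0,"z":0,"roll":0,"hand":1},
    {"x":0,"y":0,"z":0,"roll":0,"hand":1},
  ],
)

```text
t: 6.2
position: [0.5249, -0.1777, 0.2385]
tcp_rot: [[0.049, 0.999, 0.001], [0.999, -0.049, 0.001], [0.001, 0.001, -1.0]]
wrist_force: [-0.1, 0.7, -1.1]
width: 0.997
```

```bash
python3 - <<'E'
from h import *
s=env.observe(); print(s["position"],s["joint_positions"])
ims=[]
for c in ["wrist","top"]:
    ce,R,n,m,b=wheel(c,(.571,-.193)); t=b[b[:,2]>.155]
    print(c,ce.round(4),R,n,m,len(b),b.min(0).round(3) if len(b) else 0,b.max(0).round(3) if len(b) else 0,len(t),t.mean(0).round(4) if len(t) else 0)
im,_=env.get_image("wrist"); im2,_=env.get_image("top")
cv2.imwrite('pics/w3.png',np.hstack([im,cv2.resize(im2[100:300,120:440],(640,400))])[:, :, ::-1][::1])
a=cv2.imread('pics/w3.png'); cv2.imwrite('pics/w3.png',cv2.resize(a,(800,250)))
for c in ["wrist"]:
    for r in env.trace(c,"spinner")[:2]: print(r["confidence"],r["bbox"])
E
```

```text
[ 0.52487135 -0.17774448  0.23852928] [-2.58821021e+01  1.66102509e+01  9.20401905e+01  4.94827616e-02
  7.13224733e+01 -2.31028361e+01]
wrist [ 0.5671 -0.1905] 0.048686859290928204 4931 3634 1214 [ 0.509 -0.188  0.11 ] [ 0.532 -0.166  0.168] 732 [ 0.5207 -0.1751  0.1615]
top [ 0.5604 -0.1736] 0.03142752002746352 84 4 4 [ 0.516 -0.169  0.111] [ 0.521 -0.167  0.146] 0 0
0.78 [157.9, 222.8, 60.3, 51.7]
0.68 [364.1, 206.9, 133.4, 122.9]
```

View pics/w3.png

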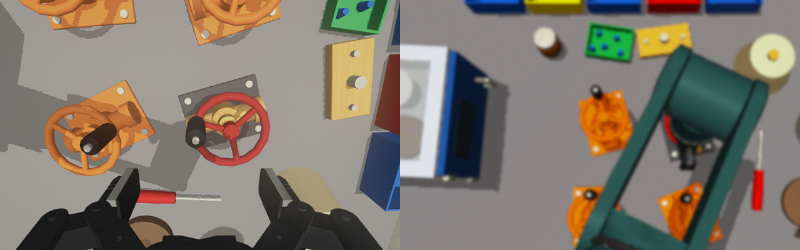

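arm_command(
  motion=[
    {"x":1,"y":-3,"z":24,"roll":0,"hand":1},
    {"x":0,"y":0,"z":24,"roll":0,"hand":1},
    {"x":0,"y":0,"z":24,"roll":0,"hand":1},
    {"x":0,"y":0,"z":24,"roll":0,"hand":1},
    {"x":0,"y":0,"z":0,"roll":0,"hand":0},
    {"x":0,"y":0,"z":0,"roll":0,"hand":0},
    {"x":0,"y":0,"z":0,"roll":0,"hand":0},
    {"x":0,"y":0,"z":0,"roll":0,"hand":0},
  ],
  squeeze=40,
)

```text
t: 7.12
position: [0.5235, -0.1753, 0.1441]
tcp_rot: [[0.043, 0.999, 0.003], [0.999, -0.043, -0.001], [-0.001, 0.003, -1.0]]
wrist_force: [-1.2, -0.1, 0.3]
width: 0.453
```

arm_command(
  motion=[
    {"x":0,"y":0,"z":0,"roll":0,"hand":0},
    {"x":0,"y":0,"z":0,"roll":0,"hand":0},
  ],
)

```text
t: 7.28
position: [0.5215, -0.175, 0.1441]
tcp_rot: [[0.043, 0.999, -0.001], [0.999, -0.043, -0.0], [-0.0, -0.001, -1.0]]
wrist_force: [-5.0, 0.2, 8.8]
width: 0.266
```

```bash
python3 - <<'E'
import numpy as np
x=np.array([.043,.999]);y=np.array([.999,-.043])
f=np.radians(161.5-22.5*np.arange(17)); p=.05*np.c_[np.cos(f),np.sin(f)]*1000
d=np.diff(p,axis=0)
for k,r in enumerate(d): print(k,round(161.5-22.5*k,1),round(r@x,1),round(r@y,1), 'pos',(p[k+1]/1000+[.571,-.191]).round(4))
E
```

```text
0 161.5 17.3 8.9 pos [ 0.5333 -0.1582]
1 139.0 12.6 14.9 pos [ 0.5487 -0.1463]
2 116.5 5.9 18.6 pos [ 0.5675 -0.1411]
3 94.0 -1.6 19.4 pos [ 0.5869 -0.1436]
4 71.5 -8.9 17.3 pos [ 0.6038 -0.1533]
5 49.0 -14.9 12.6 pos [ 0.6157 -0.1687]
6 26.5 -18.6 5.9 pos [ 0.6209 -0.1875]
7 4.0 -19.4 -1.6 pos [ 0.6184 -0.2069]
8 -18.5 -17.3 -8.9 pos [ 0.6087 -0.2238]
9 -41.0 -12.6 -14.9 pos [ 0.5933 -0.2357]
10 -63.5 -5.9 -18.6 pos [ 0.5745 -0.2409]
11 -86.0 1.6 -19.4 pos [ 0.5551 -0.2384]
12 -108.5 8.9 -17.3 pos [ 0.5382 -0.2287]
13 -131.0 14.9 -12.6 pos [ 0.5263 -0.2133]
14 -153.5 18.6 -5.9 pos [ 0.5211 -0.1945]
15 -176.0 19.4 1.6 pos [ 0.5236 -0.1751]
```

```bash
python3 - <<'E'
import numpy as np
x=np.array([.043,.999]);y=np.array([.999,-.043])
f=np.radians(161.5-15*np.arange(25)); p=.05*np.c_[np.cos(f),np.sin(f)]*1000
for k,r in enumerate(np.diff(p,axis=0)): print(k,round(r@x,1),round(r@y,1), (p[k+1]/1000+[.5695,-.191]).round(3))
E
```

```text
0 12.0 5.2 [ 0.528 -0.163]
1 10.2 8.1 [ 0.536 -0.154]
2 7.8 10.5 [ 0.547 -0.146]
3 4.8 12.1 [ 0.56  -0.142]
4 1.5 13.0 [ 0.573 -0.141]
5 -1.9 12.9 [ 0.585 -0.144]
6 -5.2 12.0 [ 0.597 -0.149]
7 -8.1 10.2 [ 0.607 -0.158]
8 -10.5 7.8 [ 0.614 -0.169]
9 -12.1 4.8 [ 0.618 -0.181]
10 -13.0 1.5 [ 0.619 -0.194]
11 -12.9 -1.9 [ 0.617 -0.207]
12 -12.0 -5.2 [ 0.611 -0.219]
13 -10.2 -8.1 [ 0.603 -0.228]
14 -7.8 -10.5 [ 0.592 -0.236]
15 -4.8 -12.1 [ 0.579 -0.24 ]
16 -1.5 -13.0 [ 0.566 -0.241]
17 1.9 -12.9 [ 0.554 -0.238]
18 5.2 -12.0 [ 0.542 -0.233]
19 8.1 -10.2 [ 0.532 -0.224]
20 10.5 -7.8 [ 0.525 -0.213]
21 12.1 -4.8 [ 0.521 -0.201]
22 13.0 -1.5 [ 0.52  -0.188]
23 12.9 1.9 [ 0.522 -0.175]
```

arm_command(
  motion=[
    {"x":12,"y":5,"z":0,"roll":0,"hand":0},
    {"x":10.3,"y":8,"z":0,"roll":0,"hand":0},
  ],
)

```text
t: 7.45
position: [0.5354, -0.1541, 0.1441]
tcp_rot: [[0.045, 0.999, -0.0], [0.999, -0.045, -0.002], [-0.002, -0.0, -1.0]]
wrist_force: [-1.9, -3.5, 2.9]
width: 0.266
```

arm_command(
  motion=[
    {"x":7.8,"y":10.5,"z":0,"roll":0,"hand":0},
    {"x":4.8,"y":12.1,"z":0,"roll":0,"hand":0},
  ],
)

```text
t: 7.62
position: [0.5599, -0.1422, 0.1441]
tcp_rot: [[0.043, 0.999, 0.001], [0.999, -0.043, -0.002], [-0.002, 0.001, -1.0]]
wrist_force: [-2.0, -7.5, 5.4]
width: 0.265
```

arm_command(
  motion=[
    {"x":0.5,"y":13,"z":0,"roll":0,"hand":0},
    {"x":-1.9,"y":12.9,"z":0,"roll":0,"hand":0},
  ],
)

```text
t: 7.78
position: [0.586, -0.1445, 0.144]
tcp_rot: [[0.043, 0.999, 0.001], [0.999, -0.043, -0.001], [-0.001, 0.001, -1.0]]
wrist_force: [-6.2, -7.6, 8.0]
width: 0.26
```

arm_command(
  motion=[
    {"x":-6,"y":11.7,"z":0,"roll":0,"hand":0},
    {"x":-8.5,"y":10,"z":0,"roll":0,"hand":0},
  ],
)

```text
t: 7.95
position: [0.6072, -0.1596, 0.144]
tcp_rot: [[0.043, 0.999, 0.0], [0.999, -0.043, -0.0], [-0.0, 0.0, -1.0]]
wrist_force: [-6.9, -1.2, 10.1]
width: 0.268
```

arm_command(
  motion=[
    {"x":-10.5,"y":7,"z":0,"roll":0,"hand":0},
    {"x":-12.1,"y":4.3,"z":0,"roll":0,"hand":0},
  ],
)

```text
t: 8.12
position: [0.6175, -0.1815, 0.144]
tcp_rot: [[0.044, 0.999, 0.0], [0.999, -0.044, 0.003], [0.003, 0.0, -1.0]]
wrist_force: [-9.8, 40.0, 18.7]
width: 0.268
```

arm_command(
  motion=[
    {"x":0,"y":0,"z":0,"roll":0,"hand":0},
    {"x":0,"y":0,"z":0,"roll":0,"hand":0},
  ],
)

```text
t: 8.28
position: [0.6173, -0.1807, 0.1441]
tcp_rot: [[0.045, 0.999, 0.001], [0.999, -0.045, 0.004], [0.004, 0.001, -1.0]]
wrist_force: [-3.7, 7.8, 9.0]
width: 0.267
```

```bash
python3 - <<'E'
from h import *
s=env.observe(); print(s["position"],s["wrist_force"])
for c in ["scene","wrist"]:
    ce,R,n,m,b=wheel(c,(.5695,-.192)); print(c,ce.round(4),R.round(4),n,m)
    im,d,P,H=cloud(c)
    for r in env.trace(c,"spinner")[:4]:
        q=P[r["pixels"]&(d>0)]; q=q[(q[:,2]>.11)&(q[:,2]<.165)]
        if len(q)>5:print(c,r["confidence"],r["bbox"],np.median(q,0).round(3),q.min(0).round(3),q.max(0).round(3))
    cv2.imwrite(f'pics/b_{c}.png',im[:,:,::-1])
a=cv2.imread('pics/b_scene.png')[150:250,240:400];b=cv2.imread('pics/b_wrist.png')
cv2.imwrite('pics/b.png',np.hstack([cv2.resize(a,(400,250)),cv2.resize(b,(400,250))]))
E
```

```text
[ 0.61728329 -0.18071808  0.14407635] [-3.73970704  7.80793425  8.96255869]
scene [ 0.5745 -0.1934] 0.0493 236 209
scene 0.57 [365.4, 180.2, 7.0, 15.4] [0.419 0.019 0.14 ] [0.408 0.009 0.111] [0.425 0.032 0.163]
scene 0.54 [298.8, 220.8, 2.3, 10.4] [ 0.629 -0.178  0.12 ] [ 0.614 -0.187  0.11 ] [ 0.633 -0.171  0.132]
wrist [ 0.5691 -0.1915] 0.0481 8326 5778
wrist 0.66 [318.4, 276.4, 57.0, 96.5] [ 0.617 -0.175  0.156] [ 0.605 -0.194  0.11 ] [ 0.629 -0.17   0.165]
```

View pics/b.png

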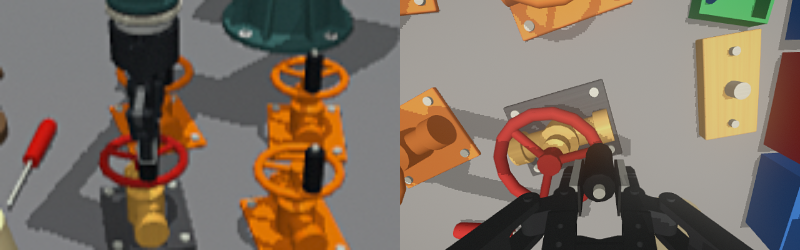

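arm_command(
  motion=[
    {"x":-6.5,"y":0.5,"z":0,"roll":0,"hand":0},
    {"x":0,"y":0,"z":0,"roll":0,"hand":0},
  ],
)

```text
t: 8.75
position: [0.6173, -0.1813, 0.1441]
tcp_rot: [[0.045, 0.999, 0.001], [0.999, -0.045, 0.014], [0.014, -0.0, -1.0]]
wrist_force: [-0.4, 26.5, 14.3]
width: 0.266
```

```bash
python3 - <<'E'
import numpy as np
x=np.array([.045,.999]);y=np.array([.999,-.045])
f=np.radians(12.8+22.5*np.arange(17)); p=np.c_[np.cos(f),np.sin(f)]*49.5+[569.3,-192.3]
print(p[0]); d=np.diff(p,axis=0)
for k,r in enumerate(d): print(k,round(r@x,1),round(r@y,1), p[k+1].round(0))
r=p[1]-[617.3,-189.9];print("first",r@x,r@y)
E
```

```text
[ 617.56989304 -181.33334937]
0 17.3 -8.7 [ 610. -164.]
1 12.6 -14.6 [ 596. -150.]
2 6.1 -18.3 [ 578. -144.]
3 -1.4 -19.3 [ 558. -144.]
4 -8.7 -17.3 [ 541. -152.]
5 -14.6 -12.6 [ 527. -166.]
6 -18.3 -6.1 [ 521. -184.]
7 -19.3 1.4 [ 521. -203.]
8 -17.3 8.7 [ 529. -221.]
9 -12.6 14.6 [ 543. -234.]
10 -6.1 18.3 [ 561. -241.]
11 1.4 19.3 [ 580. -241.]
12 8.7 17.3 [ 598. -233.]
13 14.6 12.6 [ 611. -219.]
14 18.3 6.1 [ 618. -201.]
15 19.3 -1.4 [ 618. -181.]
first 25.835694936480092 -8.772765960055255
```

arm_command(
  motion=[
    {"x":25.8,"y":-8.8,"z":0,"roll":0,"hand":0},
    {"x":12.6,"y":-14.6,"z":0,"roll":0,"hand":0},
    {"x":6.1,"y":-18.3,"z":0,"roll":0,"hand":0},
    {"x":-1.4,"y":-19.3,"z":0,"roll":0,"hand":0},
  ],
)

```text
t: 9.08
position: [0.5606, -0.1425, 0.1442]
tcp_rot: [[0.043, 0.999, 0.007], [0.999, -0.043, -0.0], [-0.0, 0.007, -1.0]]
wrist_force: [3.9, -4.0, 1.7]
width: 0.268
```

Tracking well; continuing the circle.

arm_command(
  motion=[
    {"x":-8.7,"y":-17.3,"z":0,"roll":0,"hand":0},
    {"x":-14.6,"y":-12.6,"z":0,"roll":0,"hand":0},
    {"x":-18.3,"y":-6.1,"z":0,"roll":0,"hand":0},
    {"x":-19.3,"y":1.4,"z":0,"roll":0,"hand":0},
  ],
)

```text
t: 9.42
position: [0.5194, -0.2019, 0.1441]
tcp_rot: [[0.043, 0.999, 0.0], [0.999, -0.043, 0.002], [0.002, -0.0, -1.0]]
wrist_force: [2.4, 4.8, 5.8]
width: 0.267
```

arm_command(
  motion=[
    {"x":-17.3,"y":8.7,"z":0,"roll":0,"hand":0},
    {"x":-12.6,"y":14.6,"z":0,"roll":0,"hand":0},
    {"x":-6.1,"y":18.3,"z":0,"roll":0,"hand":0},
    {"x":1.4,"y":19.3,"z":0,"roll":0,"hand":0},
  ],
)

```text
t: 9.75
position: [0.5803, -0.241, 0.144]
tcp_rot: [[0.046, 0.999, 0.0], [0.999, -0.046, 0.001], [0.001, 0.0, -1.0]]
wrist_force: [-5.4, 10.7, 11.2]
width: 0.263
```

arm_command(
  motion=[
    {"x":8.7,"y":17.3,"z":0,"roll":0,"hand":0},
    {"x":14.6,"y":12.6,"z":0,"roll":0,"hand":0},
    {"x":18.3,"y":6.1,"z":0,"roll":0,"hand":0},
    {"x":19.3,"y":-1.4,"z":0,"roll":0,"hand":0},
  ],
)

```text
t: 10.08
position: [0.6178, -0.1819, 0.144]
tcp_rot: [[0.044, 0.999, -0.0], [0.999, -0.044, -0.003], [-0.003, -0.0, -1.0]]
wrist_force: [-11.4, -7.2, 11.4]
width: 0.266
```

arm_command(
  motion=[
    {"x":17.3,"y":-10,"z":0,"roll":0,"hand":0},
    {"x":12.6,"y":-14.6,"z":0,"roll":0,"hand":0},
    {"x":6.1,"y":-18.3,"z":0,"roll":0,"hand":0},
    {"x":-1.4,"y":-19.3,"z":0,"roll":0,"hand":0},
  ],
)

```text
t: 10.42
position: [0.5595, -0.1427, 0.1442]
tcp_rot: [[0.042, 0.999, 0.007], [0.999, -0.042, -0.001], [-0.001, 0.007, -1.0]]
wrist_force: [4.3, -5.5, 0.6]
width: 0.264
```

arm_command(
  motion=[
    {"x":-8.7,"y":-17.3,"z":0,"roll":0,"hand":0},
    {"x":-14.6,"y":-12.6,"z":0,"roll":0,"hand":0},
    {"x":-18.3,"y":-6.1,"z":0,"roll":0,"hand":0},
    {"x":-19.3,"y":1.4,"z":0,"roll":0,"hand":0},
  ],
)

```text
t: 10.75
position: [0.5194, -0.2023, 0.1441]
tcp_rot: [[0.043, 0.999, 0.003], [0.999, -0.043, 0.001], [0.001, 0.002, -1.0]]
wrist_force: [6.0, 5.2, 3.7]
width: 0.263
```

arm_command(
  motion=[
    {"x":-17.3,"y":8.7,"z":0,"roll":0,"hand":0},
    {"x":-12.6,"y":14.6,"z":0,"roll":0,"hand":0},
    {"x":-6.1,"y":18.3,"z":0,"roll":0,"hand":0},
    {"x":1.4,"y":19.3,"z":0,"roll":0,"hand":0},
  ],
)

```text
t: 11.08
position: [0.5792, -0.2412, 0.144]
tcp_rot: [[0.046, 0.999, 0.001], [0.999, -0.046, 0.001], [0.001, 0.001, -1.0]]
wrist_force: [-4.8, 7.8, 10.3]
width: 0.267
```

arm_command(
  motion=[
    {"x":8.7,"y":17.3,"z":0,"roll":0,"hand":0},
    {"x":14.6,"y":12.6,"z":0,"roll":0,"hand":0},
    {"x":18.3,"y":6.1,"z":0,"roll":0,"hand":0},
    {"x":19.3,"y":-1.4,"z":0,"roll":0,"hand":0},
    {"x":0,"y":0,"z":0,"roll":0,"hand":0},
    {"x":0,"y":0,"z":0,"roll":0,"hand":0},
    {"x":0,"y":0,"z":0,"roll":0,"hand":0},
  ],
)

```text
t: 11.67
position: [0.617, -0.1798, 0.1441]
tcp_rot: [[0.043, 0.999, 0.002], [0.999, -0.043, 0.001], [0.001, 0.002, -1.0]]
wrist_force: [-0.8, 2.9, 6.4]
width: 0.263
```

```bash
python3 - <<'E'
from h import *
im,d,P,H=cloud("wrist"); b,*_=cloud("top"); c,*_=cloud("scene")
f=lambda a:cv2.resize(a,(400,250))
cv2.imwrite('pics/end.png',np.vstack([np.hstack([f(im),f(b)]),np.hstack([f(c),f(c[150:250,240:400])])])[:,:,::-1])
for r in env.trace("wrist","spinner")[:2]:
    q=P[r["pixels"]&(d>0)]; q=q[(q[:,2]>.11)&(q[:,2]<.165)]
    print(r["confidence"],r["bbox"],np.median(q,0).round(3),q.min(0).round(3),q.max(0).round(3))
s=env.observe();print(s["position"],s["wrist_force"],s["width"],s["t"])
E
```

```text
0.64 [319.1, 276.6, 54.4, 94.7] [ 0.617 -0.174  0.156] [ 0.605 -0.193  0.11 ] [ 0.628 -0.17   0.165]
[ 0.61712715 -0.18015539  0.14414131] [-1.40221069  4.3573178   7.30829925] 0.2603216529367399 11.8667
```

View pics/end.png

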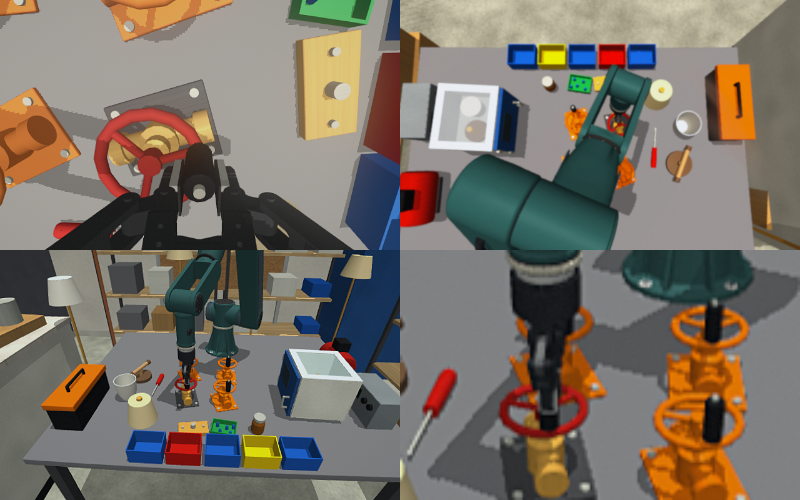

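```bash
python3 -c "
from plant import env
print(env.sign_off())"
```

```text
the job is handed in; nothing more can be done
None
```

The job is handed in: the door is shut, and the red valve is closed to its stop and backed off two full turns. The gripper is still holding the crank handle. No verdict is reported, so these are my own checks.

- **Door:** I pushed it shut with the closed fingertips. At the end it stayed put under 22 N (the catch gives at about 9 N). The camera put the door within 0.3° (about 0.005 rad) of the cabinet front. It still looked shut in the last top and scene pictures.
- **Valve to its stop:** I turned the wheel clockwise about 150° until it went rigid. It moved only 0.6 mm while the force rose to 26 N; turning takes about 3 N.
- **Backing off:** I then went two full circles counter-clockwise. The handle ended at (0.617, -0.180), within about 1–2 mm of where the wheel stopped, or roughly 0.03 rad against the 0.3 rad allowed.
- **Grip:** The jaws stand at about 22 mm on the 24 mm handle with a 40 N squeeze. The jaws still gripped the handle in the last wrist picture.
- **Bystanders:** The loose things that show in the last pictures look undisturbed, though I checked this only by eye. The orange valves were not touched.
- **Disagreements:** The two fixed cameras differed by 5–8 mm in x on the hub and handle, so I used the wrist camera for the grasp. The force touched 40 N briefly when the wheel hit its stop.

The clock read 11.9 s at hand-in. My first batch of move calls was refused because every row needs all five fields; nothing moved.

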